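# Put the doorbell chime's tone bars back in order

### The job

The doorbell chime has been taken apart for cleaning: lay its four chrome tone bars back on the four black rubber rests in order of length, the longest on the rest next to the bell dome and the shortest on the rest farthest from it. Each bar should lie flat and straight across the chime base, along its rest and centred on it. Leave the blue glass coaster where it is.

Things in the scene. Friction and masses are not known exactly. Their poses are not given: they have to be found in the camera images.
- bar_150: The longest of four loose flat chrome tone bars: 150 mm long (its x axis), 22 mm wide (y), 12 mm thick (z), with a small dark dot near each end on top; about 100 g. Origin at the centre of its underside. Starts lying flat on the console.
- bar_122: The second longest of four loose flat chrome tone bars: 122 mm long (its x axis), 22 mm wide (y), 12 mm thick (z), with a small dark dot near each end on top; about 81 g. Origin at the centre of its underside. Starts lying flat on the console.
- bar_96: The second shortest of four loose flat chrome tone bars: 96 mm long (its x axis), 22 mm wide (y), 12 mm thick (z), with a small dark dot near each end on top; about 64 g. Origin at the centre of its underside. Starts lying flat on the console.
- bar_70: The shortest of four loose flat chrome tone bars: 70 mm long (its x axis), 22 mm wide (y), 12 mm thick (z), with a small dark dot near each end on top; about 47 g. Origin at the centre of its underside. Starts lying flat on the console.
- rest_A: One of four identical fixed black rubber rests, blocks 50 mm long (x axis, across the chime base), 18 mm wide (y axis, along the row) and 16 mm high, standing in a row 58 mm apart on a fixed dark wooden base plate 110 x 420 mm, 12 mm thick. Origin at the centre of its underside, 12 mm above the console; its top, where a bar lies, is 28 mm above the console. Which letter stands where in the row varies. All four share the base plate's yaw.
- rest_B: One of four identical fixed black rubber rests, blocks 50 mm long (x axis, across the chime base), 18 mm wide (y axis, along the row) and 16 mm high, standing in a row 58 mm apart on a fixed dark wooden base plate 110 x 420 mm, 12 mm thick. Origin at the centre of its underside, 12 mm above the console; its top, where a bar lies, is 28 mm above the console. Which letter stands where in the row varies. All four share the base plate's yaw.
- rest_C: One of four identical fixed black rubber rests, blocks 50 mm long (x axis, across the chime base), 18 mm wide (y axis, along the row) and 16 mm high, standing in a row 58 mm apart on a fixed dark wooden base plate 110 x 420 mm, 12 mm thick. Origin at the centre of its underside, 12 mm above the console; its top, where a bar lies, is 28 mm above the console. Which letter stands where in the row varies. All four share the base plate's yaw.
- rest_D: One of four identical fixed black rubber rests, blocks 50 mm long (x axis, across the chime base), 18 mm wide (y axis, along the row) and 16 mm high, standing in a row 58 mm apart on a fixed dark wooden base plate 110 x 420 mm, 12 mm thick. Origin at the centre of its underside, 12 mm above the console; its top, where a bar lies, is 28 mm above the console. Which letter stands where in the row varies. All four share the base plate's yaw.
- bell: Fixed chrome bell dome with a turning knob on top, 60 mm across, 65 mm high, at one end of the chime base, in line with the rests; which end varies (a low grey battery box, 70 x 44 mm and 22 mm high, is at the other). Origin at the centre of its underside, 12 mm above the console; the centres of the rests are 88, 146, 204 and 262 mm from its axis. Its y axis runs along the row of rests, x across it. Need not be touched.
- coaster: Blue evil-eye glass coaster, a loose disc 96 mm across and 8 mm thick, lying on the console beside the chime, to the right of it. Origin at the centre of its underside. Not to be moved.
There are look-alikes about, which are no part of the job. What is shaped like the bar_70 but turquoise is not meant.

How it is judged:
By the outcome, as a careful person would: the job done as asked, in the order asked, and still so for the second after the job is handed in, with the robot touching nothing.
It also fails if it takes over 115 s, if anything falls off the work surface, if the arm or the gripper's body presses on something with over 40 N, if the wrist force passes 120 N, or if a joint passes its speed limit or range.

### The arm

A 7-joint arm with a two-finger parallel gripper is mounted at the origin on the work surface. World frame = base frame: x ahead of the robot, y to its left, z up, the work surface at z = 0. Lengths are in m, angles in rad, forces in N, time in s.
With the tool pointing down it reaches from about 0.425 to 0.875 m from the base axis. Payload 4.7 kg.
Tool frame: the origin (TCP) lies midway between the tips of the shut fingers; the grasp point (between the pads) lies 19 mm behind it; z points along the fingers, y is the line along which they close (so a half turn about z gives the same grasp; the last joint's range is limited). The gripper opens to 85 mm and grips with 20 to 120 N. Pads are 22 mm wide; open, the fingers measure 114 mm over their backs; the gripper's body (76 mm by 85 mm) begins 54 mm behind the grasp point. The pads swing forward as they close: fully open they stand 13 mm farther back than shut.
Start: joints at [1.285, 0.321, -0.07, 1.45, 0.023, 1.371, -0.057], TCP at [0.192, -0.621, 0.231] pointing down, gripper open.
Joint ranges: [-2.86, 2.86], [-0.3, 2.09], [-1.38, 1.24], [0.06, 2.45], [-1.56, 4.7], [0.09, 2.05], [-2.69, 2.69]. Speed limits (rad/s): [2.57, 2.57, 3.14, 3.14, 3.14, 3.14, 3.14].

### API

Orientations are given as a unit quaternion [x, y, z, w].
In Python, from cell import robot, fingers, cams, read_time_s, read_joint_pos, read_joint_vel, read_joint_efforts, read_position, read_orientation, read_contact_force, read_wrist_torque, read_finger_gap, read_grasp_force gives the robot as it stands. Calls block until the motion is done:
- robot.reach(position, orientation): joint-space move of the TCP to a pose.
- robot.movel(position, vel=0.15, attitude=None): straight line of the TCP; attitude=None keeps the orientation; vel is the mean speed in m/s.
- robot.move_j(angles): joint-space move.
- fingers.move_gripper(opening): finger opening in m; the grip force is fixed at half the most; returns when the fingers have stopped.
- robot.dwell(seconds).
- robot.ik(position, orientation): joint angles nearest the present ones, or None.
- cams.capture(name): name is "side" or "top"; returns the picture (400x640x3 uint8, red, green, blue); there is no depth.
- cams.get_calibration(name): a dict with "vfov" (degrees; the focal length in pixels is half the picture's height over the tangent of half this angle, whatever the lens; pixels are square), "cx", "cy" (the principal point, pixels), "k1" (the pictures are not rectified: a ray, as slopes to the right and down, at radius r is drawn at 1 + k1 r^2 times it, then the intrinsics apply), "extrinsics" (4x4, takes a point from camera to world coordinates). Camera axes: x right, y up, looking along -z (the intrinsics and any distortion apply to the point x, -y, -z); pixel columns grow to the right and rows downward; lengths in m; the calibration is good to about 2 mm. A picture is of the moment at which its call begins. get_calibration takes no time and is no camera call.
A pose or a line that the arm cannot do raises robot.MotionError and nothing moves.
- robot.close_job(): hands the job in; it is judged then, once.
Readings, each from a call of its own:
- read_time_s(): time.
- read_joint_pos(): joint angles.
- read_joint_vel(): joint speeds.
- read_joint_efforts(): joint torques, N m.
- read_position(): TCP position.
- read_orientation(): TCP orientation.
- read_contact_force(): force on the tool from outside, world axes, zero at the start.
- read_wrist_torque(): the same for the moment, N m.
- read_finger_gap(): finger opening in m.
- read_grasp_force(): force on a finger pad.
Only numpy, scipy, OpenCV 4.12 (cv2) and the standard library are available. Lean on these libraries where they do the work, as an engineer would, in place of code of your own. Each camera call takes 0.05 s, during which the arm holds its last target. There are 200 camera calls.

## Working session

There is one attempt and no reset: what is moved stays moved. The work goes in short steps, each a Python script; the robot and the scene stay as the last script left them, time stands still between calls to the robot, and variables do not carry over. Pictures are saved under pics/ and viewed, at most 14 in all, crops included, and the job is handed in when it is done.

```bash
ls; mkdir -p pics; python3 - <<'E'
from cell import *
import cv2
for n in("top","side"):
    cv2.imwrite(f"pics/{n}0.png",cams.capture(n)[:,:,::-1]); c=cams.get_calibration(n); print(n,c)
print(read_time_s(),read_orientation())
E
```

```text
pics
top {'vfov': 42.94840797379804, 'cx': 328.05036801765164, 'cy': 205.28978750175898, 'k1': 0.01921007082080548, 'extrinsics': array([[ 0.02370189,  0.99164458, -0.12680398,  0.36179414],
       [-0.99970382,  0.0242107 ,  0.00247269, -0.03190544],
       [ 0.00552205,  0.12670781,  0.99192471,  1.16039527],
       [ 0.        ,  0.        ,  0.        ,  1.        ]])}
side {'vfov': 56.70114912546715, 'cx': 317.91988332876696, 'cy': 199.56762517657026, 'k1': 0.017048862589511327, 'extrinsics': array([[-0.66296303,  0.55272498, -0.50495061,  0.05614922],
       [-0.74862914, -0.48415995,  0.45292775,  0.39317706],
       [ 0.00586762,  0.6782951 ,  0.73476618,  0.73596019],
       [ 0.        ,  0.        ,  0.        ,  1.        ]])}
0.1 [ 9.88780992e-01  1.49370024e-01 -1.75552824e-04 -8.45013274e-04]
```

View pics/top0.png

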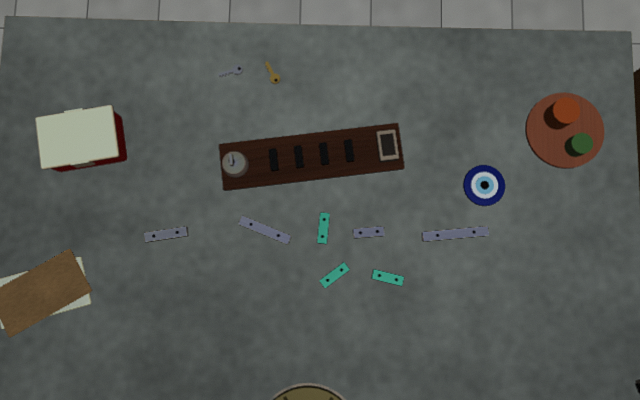

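View pics/side0.png

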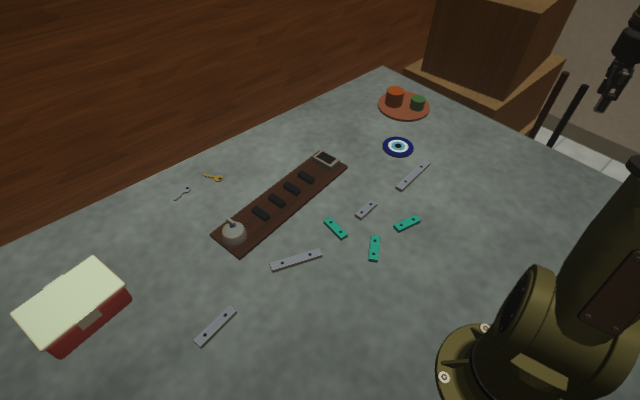

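The top view shows the bell at (234,163) on the left, with rests at (273,159), (298,156), (323,153) and (348,150). The battery box is at (388,145) and the coaster at (484,185).

Bar candidates:
- **Chrome bars:** (456,234) about 68 px, (264,230) about 53 px, (166,234) about 44 px and (368,232) about 31 px. At 2.3 mm/px these match 150, 122, 96 and 70 mm.
- **Turquoise decoys, rejected:** (323,228), (334,275) and (388,278).
- **Other:** the grey key at (230,72) is not a bar.

Next I measure the bars and check the choice in one crop.

```bash
cat > h.py <<'E'
from cell import *
import cv2, numpy as np
def topl(px,z,n="top"):
    c=cams.get_calibration(n); f=200/np.tan(np.radians(c["vfov"]/2)); T=c["extrinsics"]
    K=np.array([[f,0,c["cx"]],[0,f,c["cy"]],[0,0,1.]])
    u=cv2.undistortPoints(np.asarray(px,float).reshape(-1,1,2),K,np.array([c["k1"],0,0,0])).reshape(-1,2)
    d=np.c_[u[:,0],-u[:,1],-np.ones(len(u))]@T[:3,:3].T; o=T[:3,3]
    return o+d*((z-o[2])/d[:,2])[:,None]
def comps(mask,lo,hi):
    cs,_=cv2.findContours(mask.astype(np.uint8),cv2.RETR_EXTERNAL,cv2.CHAIN_APPROX_NONE)
    return [c.reshape(-1,2) for c in cs if lo<=cv2.contourArea(c)<=hi]
def rect(c,z,n="top"):
    w=topl(c,z,n)[:,:2]; (cx,cy),_,_=r=cv2.minAreaRect((w*1000).astype(np.float32))
    b=cv2.boxPoints(r)/1000; e=[b[1]-b[0],b[2]-b[1]]; l=[np.hypot(*v) for v in e]; i=int(np.argmax(l))
    return np.array([cx,cy])/1000,l[i],l[1-i],np.arctan2(e[i][1],e[i][0])%np.pi
def quat(phi):
    from scipy.spatial.transform import Rotation as R
    c,s=np.cos(phi),np.sin(phi); return R.from_matrix([[c,s,0],[s,-c,0],[0,0,-1]]).as_quat()
E
python3 - <<'E'
from h import *
np.set_printoptions(precision=4,suppress=True)
for n in("top","side"):
    im=cv2.imread(f"pics/{n}0.png"); i=im.astype(int); b,g,r=i[...,0],i[...,1],i[...,2]
    for p in [(260,228),(300,210),(298,156),(285,157),(310,155)]: print(im[p[1],p[0]],end='')
    print()
    m=((b-g)>8)&(abs(r-g)<20)&(b>80); m[:,:]&=True
    for c in comps(m,100,2500):
        ce,l,w,a=rect(c,.012,n); print(n,"bar",c.mean(0).round(0),ce,round(l,4),round(w,4),round(a,3))
    for t in (25,35,):
        for c in comps(i.max(2)<t,40,400):
            ce,l,w,a=rect(c,.028,n); print(n,"rest",t,c.mean(0).round(0),ce,round(l,4),round(w,4),round(a,3))
im=cv2.imread("pics/top0.png")[110:290,140:500]; cv2.imwrite("pics/crop0.png",cv2.resize(im,(800,400),interpolation=cv2.INTER_CUBIC))
E
```

```text
[123 106 102][93 97 90][9 8 7][20 28 45][15 23 41]
top bar [368. 232.] [ 0.4505 -0.127 ] 0.0687 0.0198 1.672
top bar [165. 234.] [0.4349 0.3311] 0.0926 0.0194 1.745
top bar [455. 233.] [ 0.4518 -0.3242] 0.1473 0.0198 1.686
top bar [264. 230.] [0.4501 0.108 ] 0.12 0.0199 1.204
top bar [485. 183.] [ 0.5641 -0.3916] 0.0921 0.0915 2.497
top rest 25 [273. 160.] [0.6077 0.0923] 0.0517 0.0178 0.144
top rest 25 [298. 157.] [0.6168 0.0355] 0.0524 0.0175 0.152
top rest 25 [324. 153.] [ 0.6251 -0.0217] 0.0527 0.017 0.146
top rest 25 [349. 150.] [ 0.6339 -0.0785] 0.0519 0.0181 0.159
top rest 25 [569. 147.] [ 0.6547 -0.5797] 0.0364 0.0172 0.304
top rest 35 [273. 160.] [0.6076 0.0924] 0.0554 0.0216 0.15
top rest 35 [298. 157.] [0.6169 0.0352] 0.0537 0.0228 0.102
top rest 35 [324. 153.] [ 0.6253 -0.0217] 0.0536 0.0214 0.148
top rest 35 [349. 150.] [ 0.6335 -0.0786] 0.0533 0.0219 0.157
top rest 35 [571. 148.] [ 0.6515 -0.5841] 0.0435 0.0276 0.45
top rest 35 [387. 144.] [ 0.6509 -0.1663] 0.0462 0.0262 0.147
top rest 35 [551. 118.] [ 0.7234 -0.5392] 0.05 0.0273 0.335
top rest 35 [638. 122.] [ 0.7163 -
[... 193 characters left out ...]
.2674 0.0119 1.54
side rest 25 [633. 169.] [ 0.0499 -0.7868] 0.0712 0.0295 2.354
side rest 25 [567. 115.] [ 0.2901 -0.9212] 0.4296 0.021 1.742
side rest 25 [635.  24.] [ 0.4124 -1.8542] 0.1692 0.0392 1.895
side rest 35 [260. 214.] [0.6026 0.0967] 0.056 0.0227 0.177
side rest 35 [276. 201.] [0.6106 0.0398] 0.0554 0.0229 0.128
side rest 35 [292. 189.] [ 0.6197 -0.0167] 0.0555 0.024 0.146
side rest 35 [306. 177.] [ 0.6278 -0.0737] 0.0554 0.0259 0.178
side rest 35 [326. 157.] [ 0.6528 -0.1708] 0.0457 0.0241 0.134
side rest 35 [567. 115.] [ 0.2887 -0.9269] 0.444 0.023 1.755
side rest 35 [548. 105.] [ 0.3598 -0.9395] 0.472 0.0214 1.799
side rest 35 [635.  23.] [ 0.4193 -1.8687] 0.2093 0.0429 1.895
```

View pics/crop0.png

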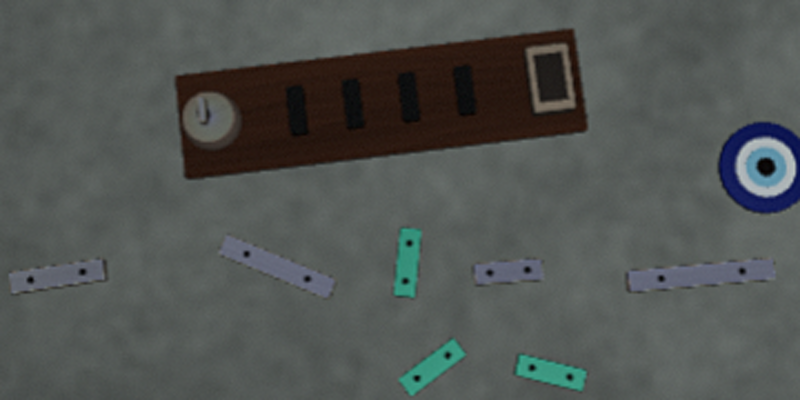

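The crop confirms four chrome bars, told apart by length, and three turquoise decoys. Rest 1 next to the bell is at about (297,110) in the crop. Measured lengths and the 57.7 mm pitch fit the description. I correct the rest centres for the visible near side faces (about 2 mm in x), then do the first pick and place with bar_150.

```bash
cat >> h.py <<'E'
BARS={150:((.4518,-.3242),1.686),122:((.4501,.1080),1.204),96:((.4349,.3311),1.745),70:((.4505,-.1270),1.672)}
YAW=.152; M=np.array([.6229,.0072]); D=np.array([np.sin(YAW),-np.cos(YAW)])
REST={b:M+D*s for b,s in zip((150,122,96,70),(-.087,-.029,.029,.087))}
def hover(xy,phi,z):
    q0=np.array(read_joint_pos()); best=None
    for k in (0,1,-1):
        j=robot.ik([*xy,z],quat(phi+k*np.pi))
        if j is not None:
            d=np.abs(np.array(j)-q0).max()
            if best is None or d<best[0]: best=(d,quat(phi+k*np.pi))
    robot.reach([*xy,z],best[1])
def dots(im,ce,phi,L,z,n="top"):
    """dark-dot centroids on a bar top, by dark pixels within its central strip"""
    H,W=im.shape[:2]; uu,vv=np.meshgrid(np.arange(W),np.arange(H)); w=topl(np.c_[uu.ravel(),vv.ravel()],z,n)[:,:2]-ce
    s=w@[np.cos(phi),np.sin(phi)]; t=w@[-np.sin(phi),np.cos(phi)]; g=im.max(2).ravel().astype(float); o=[]
    for sg in(-1,1):
        k=(s*sg>0.1*L)&(s*sg<.42*L)&(abs(t)<.0075); wt=np.clip(.75*np.median(g[k])-g[k],0,None)
        o.append(ce+(w[k]*wt[:,None]).sum(0)/wt.sum())
    return np.array(o)
def pick(b,zp=.004):
    xy,phi=BARS[b]; hover(xy,phi,.14); fingers.move_gripper(.05)
    robot.movel([*xy,zp],vel=.15); fingers.move_gripper(0.0); print(b,"gap",read_finger_gap(),"F",read_grasp_force())
    robot.movel([*xy,.14],vel=.2); print("lifted gap",read_finger_gap(),"t",read_time_s())
def place(b,zp=.033,off=(0,0)):
    xy=REST[b]+off; hover(xy,YAW,.14); robot.movel([*xy,.05],vel=.2); robot.movel([*xy,zp],vel=.05)
    print("Fz",np.round(read_contact_force(),1)); fingers.move_gripper(.045)
    robot.movel([*xy,.14],vel=.2); print("placed t",read_time_s())
E
python3 - <<'E'
from h import *
im=cv2.imread("pics/top0.png")
for b,(c,p) in BARS.items():
    d=dots(im,np.array(c),p,b/1000,.012); v=d[1]-d[0]; print(b,d.mean(0).round(4),np.hypot(*v).round(4),(np.arctan2(v[1],v[0])%np.pi).round(3))
pick(150)
E
```

```text
150 [ 0.452 -0.324] 0.0829 1.686
122 [0.45   0.1083] 0.0672 1.207
96 [0.4352 0.3309] 0.0529 1.749
70 [ 0.4508 -0.1275] 0.0385 1.674
150 gap 0.019849042291681416 F 59.35550630092621
lifted gap 0.01983277761383095 t 4.3
```

```bash
python3 - <<'E'
from h import *
place(150); pick(122)
for n in("top","side"): cv2.imwrite(f"pics/{n}1.png",cams.capture(n)[:,:,::-1])
a=cv2.imread("pics/top1.png")[100:260,200:420]; s=cv2.imread("pics/side1.png")[130:290,200:420]
cv2.imwrite("pics/c1.png",np.hstack([cv2.resize(x,(400,291),interpolation=cv2.INTER_CUBIC) for x in(a,s)]))
for n in("top","side"):
    d=dots(cv2.imread(f"pics/{n}1.png"),REST[150],YAW,.15,.040,n); v=d[1]-d[0]
    print(n,d.mean(0)-REST[150],np.hypot(*v),np.arctan2(v[1],v[0])%np.pi)
E
```

```text
Fz [-0.4 -1.1  3.1]
placed t 8.0833
122 gap 0.020106769835269704 F 58.925119042396545
lifted gap 0.019770264832975528 t 11.675
top [-0.00160428 -0.00153104] 0.0828578792179225 0.15089441444464513
side [-0.00288014 -0.00167957] 0.08328767832616032 0.1523261532095881
```

View pics/c1.png

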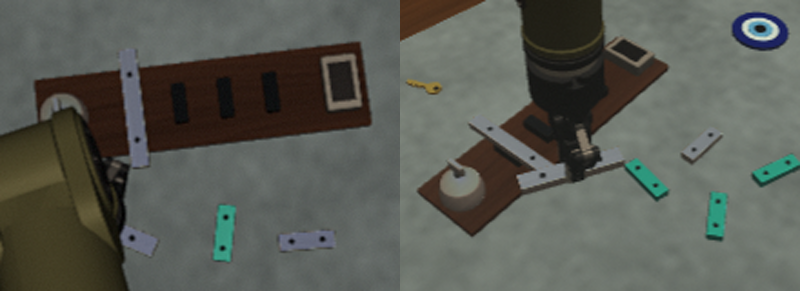

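bar_150 lies straight on the rest beside the bell: top crop (134,108), yaw error about 0.001 rad. It sits about (-1.6,-1.5) mm from centre, and the side view agrees. I apply that correction to the remaining bars.

```bash
python3 - <<'E'
from h import *
o=(.0017,.0015)
place(122,off=o); pick(96); place(96,off=o); pick(70); place(70,off=o)
hover((.45,-.35),1.6,.2)
for n in("top","side"): cv2.imwrite(f"pics/{n}2.png",cams.capture(n)[:,:,::-1])
a=cv2.imread("pics/top2.png")[100:260,200:420]; s=cv2.imread("pics/side2.png")[130:290,200:420]
cv2.imwrite("pics/c2.png",np.hstack([cv2.resize(x,(400,291),interpolation=cv2.INTER_CUBIC) for x in(a,s)]))
for n in("top","side"):
  for b in REST:
    d=dots(cv2.imread(f"pics/{n}2.png"),REST[b],YAW,b/1000,.040,n); v=d[1]-d[0]
    print(n,b,(d.mean(0)-REST[b]).round(4),np.hypot(*v).round(4),(np.arctan2(v[1],v[0])%np.pi).round(3))
E
```

```text
Fz [-0.1 -0.3  0.7]
placed t 14.95
96 gap 0.0200770486926452 F 59.07883107662201
lifted gap 0.02026574127106319 t 18.7417
Fz [0.7 0.7 2.1]
placed t 22.3667
70 gap 0.019886236075622482 F 59.054821729660034
lifted gap 0.019825921513657828 t 25.825
Fz [-0.5 -1.3  1.4]
placed t 28.9417
top 150 [-0.0016 -0.0015] 0.0829 0.151
top 122 [0.003  0.0005] 0.0674 0.157
top 96 [0.0028 0.0004] 0.0531 0.153
top 70 [0.0007 0.0001] 0.0388 0.15
side 150 [-0.0029 -0.0017] 0.0834 0.153
side 122 [0.0025 0.0002] 0.0674 0.162
side 96 [ 0.0016 -0.0001] 0.0531 0.148
side 70 [ 0.0004 -0.0002] 0.0389 0.156
```

View pics/c2.png

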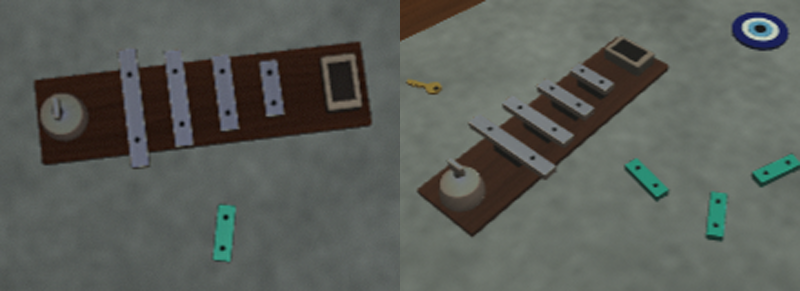

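All four bars are in the right order, flat and straight: top crop x = 134, 178, 226, 271, from bell to battery box. They sit up to 3 mm off centre lengthwise. With 85 s left, I check the centreline against the base plate and shift the three worst by 2–3 mm.

```bash
python3 - <<'E'
from h import *
im=cv2.imread("pics/top0.png"); i=im.astype(int); m=(i[...,2]-i[...,0]>12)&(i[...,2]<90)
m=cv2.morphologyEx(m.astype(np.uint8),cv2.MORPH_CLOSE,np.ones((9,9)))
for c in comps(m,5000,20000):
    if 200<c[:,0].mean()<420:
        ce,l,w,a=rect(c,.012); print("plate",ce,l,w,a)
        u=np.array([np.cos(YAW),np.sin(YAW)]); p=topl(c,.012)[:,:2]@u-M@u; print("far/near edge from row centre",np.percentile(p,[99,1]))
o={150:(0,0),122:(.0017,.0015),96:(.0017,.0015)}; sh={150:(.0021,.0016),122:(-.0026,-.0003),96:(-.0021,0)}
for b in sh:
    p=REST[b]+o[b]; q=p+sh[b]
    hover(p,YAW,.10); robot.movel([*p,.033],vel=.1); fingers.move_gripper(0.); print(b,read_finger_gap())
    robot.movel([*p,.043],vel=.05); robot.movel([*q,.043],vel=.05); robot.movel([*q,.0335],vel=.05)
    fingers.move_gripper(.045); robot.movel([*q,.12],vel=.15)
hover((.45,-.35),1.6,.2); print(read_time_s())
for n in("top","side"): cv2.imwrite(f"pics/{n}3.png",cams.capture(n)[:,:,::-1])
a=cv2.imread("pics/top3.png")[100:260,200:420]; s=cv2.imread("pics/side3.png")[130:290,200:420]
cv2.imwrite("pics/c3.png",np.hstack([cv2.resize(x,(400,291),interpolation=cv2.INTER_CUBIC) for x in(a,s)]))
for n in("top","side"):
  for b in REST:
    d=dots(cv2.imread(f"pics/{n}3.png"),REST[b],YAW,b/1000,.040,n); v=d[1]-d[0]
    print(n,b,(d.mean(0)-REST[b]).round(4),(np.arctan2(v[1],v[0])%np.pi).round(3))
E
```

```text
plate [0.62238586 0.00707373] 0.41686305 0.1091737 1.716811
far/near edge from row centre [ 0.05455401 -0.05576378]
150 0.019905349216665848
122 0.019614375790098115
96 0.019829623185233878
43.7917
top 150 [0.0003 0.0003] 0.146
top 122 [0.0005 0.0003] 0.151
top 96 [0.0005 0.0004] 0.152
top 70 [0.0008 0.    ] 0.151
side 150 [-0.0008  0.0002] 0.154
side 122 [-0.0007  0.0002] 0.148
side 96 [-0.0003  0.0001] 0.16
side 70 [ 0.0004 -0.0002] 0.155
```

View pics/c3.png

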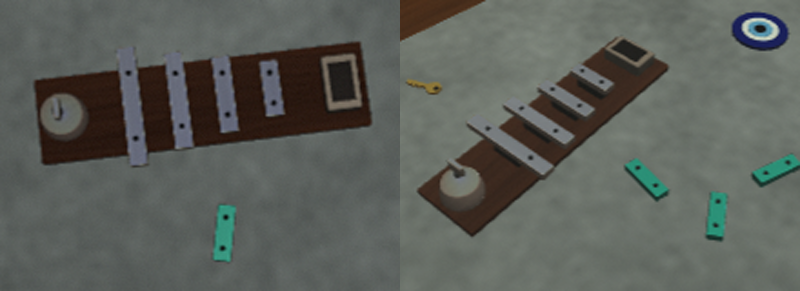

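The picture shows all four bars centred to within 1 mm in both views (top crop x = 132, 179, 225, 271). The plate centreline agrees with the row centre, and the arm is clear of everything.

```bash
python3 -c "
from cell import *
print(robot.close_job())"
```

```text
the job is handed in; nothing more can be done
None
```

The four chrome bars lie on the rests in order, longest next to the bell. Both cameras show them straight and centred to about 1 mm. The coaster was not touched, and the job was handed in at about 44 s.

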